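Stage two pastille tins, then hold the gift tin's lid open

ROBOT

A 7-joint arm with a two-finger parallel gripper is mounted at the origin on a cart in front of the work surface, level with it; the furniture and walls round the work are solid. World frame = base frame: x ahead of the robot, y to its left, z up, the work surface at z = 0. Lengths are in m, angles in rad, forces in N, time in s.
With the tool pointing down it reaches from about 0.4 to 0.875 m from the base axis. Payload 6.5 kg.
Tool frame: the origin (TCP) lies between the finger pads; the fingertips stand 25 mm ahead of it and the grasp point (between the pads) lies 6 mm ahead of it (env.tips_ahead is the distance from the TCP to the fingertips, in m); z points along the fingers, y is the line along which they close (so a half turn about z gives the same grasp; the last joint's range is limited). The gripper opens to 85 mm and grips with 20 to 120 N. Pads are 22 mm wide; open, the fingers measure 114 mm over their backs; the gripper's body (76 mm by 85 mm) begins 54 mm behind the grasp point. The pads swing forward as they close: fully open they stand 13 mm farther back than shut.
Start: joints at [-1.229, 0.536, -0.004, 1.538, 0.003, 1.067, -0.071], TCP at [0.258, 0.597, 0.256] pointing down, gripper open.
Joint ranges: [-2.7, 2.7], [-0.37, 2.16], [-1.27, 1.26], [0.24, 2.4], [-1.31, 4.45], [0.19, 1.91], [-2.76, 2.76]. Speed limits (rad/s): [2.39, 2.39, 3.14, 3.14, 3.14, 3.14, 3.14].

INTERFACE

Orientations are given as a rotation vector (axis times angle).
In Python, from workcell import env, optics gives the robot as it stands.
- The arm moves only by the tool servo_tool, never from a script. Its argument "targets" is a list of rows, each an object of numbers: "dx", "dy", "dz": the shift along the world's x, y, z as a fraction of full scale; "wx", "wy", "wz": the turn, a rotation vector about the world's x, y, z as a fraction of full scale; "claw": the opening, from 0 (shut) to 1 (fully open). In form: [{"dx": .., "dy": .., "dz": .., "wx": .., "wy": .., "wz": .., "claw": ..}, ...]. A call has 1 to 12 rows; each row is the pose to reach, as a shift and turn from the pose commanded when the call began; what a row does not reach only later rows make up. Full scale, the value 1, is 0.15 m for a shift and 60 degrees for a turn. A row lasts 1/10 s, in which the tool goes at most 50 mm and 8.59 degrees, less where a joint would pass 70% of its speed; a pose out of reach is approached as far as the arm can. A call with a number of a shift or a turn outside -1 to 1 is refused whole. A call with a gripper value outside its range is refused whole. The fingers move at their own pace and stop on an object; "squeeze" is the grip in N (left out, the last holds). Time passes only in rows, so rows that repeat a pose let the fingers close. It gives the time, the measured TCP pose, the force, the opening and the grip force at its end, in the units of the state.
- env.state(): the state, without advancing time (a new reading comes with each control period).
- optics.snapshot(name): name is "side" or "top"; returns a dict with "pixels" (384x512x3 uint8, red, green, blue), "K" (3x3 intrinsics, pixels), "extrinsics" (4x4, takes a point from camera to world coordinates). Camera axes: x right, y down, z forward; pixel columns grow to the right and rows downward; lengths in m; the calibration is good to about 2 mm. A picture is of the moment at which its call begins. There is no depth.
- env.close_job(): hands the job in; it is judged then, once.
The state is a dict: "time_s": time; "joint_pos": joint angles; "joint_velocities": joint speeds; "tau": joint torques, N m; "tool_pos": TCP position; "tool_rot": TCP orientation; "force": force on the tool from outside, world axes, zero at the start; "wrist_torque": the same for the moment, N m; "gripper_width": finger opening in m; "finger_force": force on a finger pad.
Only numpy, scipy, OpenCV 4.12 (cv2) and the standard library are available. Lean on these libraries where they do the work, as an engineer would, in place of code of your own. Each camera call takes 0.05 s, during which the arm holds its last target. There are 200 camera calls.

TASK

We are packing the pink gift tin. First seat one of the two small round pastille tins flat in the tray pocket marked with one dot, then the other in the pocket marked with two dots (either tin may go first), with the gift tin still shut. Then lift the gift tin's lid (the brass knob on its front edge is the handhold) until it stands open 60 degrees from closed, never throwing it right back, and finish while still holding it there so that I can load it: the lid falls shut if let go. Leave the carton, the mug and the pink packet where they are.

Things in the scene. Friction and masses are not known exactly. Their poses are not given: they have to be found in the camera images.
- gift_tin: Pink tin box with hinged lid, fixed to the worktop, 80 (x) x 158 (y) x 48 mm high shut. Origin at the centre of its underside; its z is up, its front (knob side) faces its own -x. The hinge is a line along its own y at x = +38 mm, z = 34 mm.
- gift_tin_lid (a joint): Opening angle of the pink box's lid in rad: 0 shut, grows as the front edge rises, 1.047 = 60 degrees, limit 1.92. No spring or catch: the light lid falls shut from 60 degrees and, past about 90 degrees, falls right open.
- knob_centre (a point): Centre of the brass knob on the lid's front: a 14 mm barrel, 20 mm long along the box's y, on a 6 mm stem 26 mm ahead of the lid's front face. Shut, it is 104 mm ahead of the hinge line, 7 mm above it, 41 mm above the worktop; it moves on a circle about the hinge. Pinch it from above by its two flat ends; it turns between the fingers.
- tray: Pale wooden packing tray, fixed to the worktop, 90 (x) x 150 (y) x 16 mm high, with two round pockets 54 mm in diameter and 7 mm deep, with grey felt floors. Black dots on the strip at its own -x edge number the pockets. Origin at the centre of its underside, z up.
- pocket_one (a point): Centre of the floor of the one-dot pocket (tray frame x +8, y +34, z +9 mm; the tray's top face is 7 mm above this point).
- pocket_two (a point): Centre of the floor of the two-dot pocket (tray frame x +8, y -34, z +9 mm).
- tin_a: Small round pastille tin, white with a pale pink printed top, standing upright, loose: 19 mm high, 44.6 mm in diameter over its lid (upper 8 mm), 42.4 mm below. Origin at the centre of its underside, z up. About 35 g.
- tin_b: The other small round pastille tin, white with a pale greenish-cream printed top, same size and origin as tin_a.
- carton: Bystander: green upright carton, 26 x 48 x 75 mm high, loose. Origin at the centre of its underside. Leave alone.
- mug: Bystander: white mug with blue-green pattern, 85 x 118 (with handle) x 94 mm high, loose. Origin at the centre of its underside. Leave alone.
- packet: Bystander: vivid pink flat packet, 52 x 82 x 18 mm high, loose. Origin at the centre of its underside. Leave alone.

How it is judged:
By the outcome, as a careful person would: the job done as asked, in the order asked, and still so for the second after the job is handed in, while the arm keeps its last pose, push and grip.
It also fails if it takes over 69 s, if anything falls off the work surface, if the arm or the gripper's body presses on something with over 40 N, if the wrist force passes 120 N, or if a joint passes its speed limit or range.

## Working session

There is one attempt and no reset: what is moved stays moved. The work goes in short steps, Python scripts to look and compute and a tool call to move; the robot and the scene stay as the last step left them, time stands still between calls to the robot, and variables do not carry over. Pictures are saved under pics/ and viewed, at most 10 in all, crops included, and the job is handed in when it is done.

Besides the shell and the picture viewer there is one more tool, called after "Call:" by a JSON object that holds its "method" and its "body". servo_tool: Moves the arm, as the interface text tells. Shift numbers are shares of 0.15 m and turn numbers shares of 60 degrees, none past 1 either way. Its arguments: {"type":"object","properties":{"targets":{"type":"array","items":{"type":"object","properties":{"dx":{"type":"number","minimum":-1,"maximum":1},"dy":{"type":"number","minimum":-1,"maximum":1},"dz":{"type":"number","minimum":-1,"maximum":1},"wx":{"type":"number","minimum":-1,"maximum":1},"wy":{"type":"number","minimum":-1,"maximum":1},"wz":{"type":"number","minimum":-1,"maximum":1},"claw":{"type":"number"}}}},"squeeze":{"type":"number"}},"required":["targets"]}

```bash
ls; mkdir -p pics; python3 - <<'E'
from workcell import env, optics
import cv2, numpy as np
for n in ("top","side"):
    s=optics.snapshot(n); cv2.imwrite(f"pics/{n}0.png",cv2.resize(s["pixels"][:,:,::-1],(800,600),interpolation=cv2.INTER_CUBIC)); np.savez(f"{n}0.npz",**s)
    print(n,s["K"].round(1).tolist(),s["extrinsics"].round(3).tolist())
print(env.state())
E
```

```text
pics
top [[467.4, 0.0, 256.4], [0.0, 467.4, 194.9], [0.0, 0.0, 1.0]] [[0.005, -0.998, 0.07, 0.502], [-1.0, -0.007, -0.028, 0.128], [0.028, -0.069, -0.997, 1.053], [0.0, 0.0, 0.0, 1.0]]
side [[356.4, 0.0, 252.8], [0.0, 356.4, 188.9], [0.0, 0.0, 1.0]] [[0.82, -0.298, 0.488, 0.12], [-0.572, -0.428, 0.7, -0.471], [0.0, -0.853, -0.522, 0.527], [0.0, 0.0, 0.0, 1.0]]
{'time_s': 0.1, 'joint_pos': array([-1.22919808,  0.53707817, -0.00442475,  1.53873916,  0.00258245,
        1.06732159, -0.07119898]), 'joint_velocities': array([-0.00241098, -0.00269359,  0.00111603, -0.00083958, -0.00171201,
       -0.00267126,  0.00092569]), 'tau': array([ 3.50400202e-03, -5.84560418e+01,  1.05236750e+00, -2.59774911e+01,
        1.26492715e-02,  4.57977541e-03, -1.95362190e-05]), 'tool_pos': array([0.25759031, 0.59621621, 0.25552244]), 'tool_rot': array([-6.36016049e-01, -3.07632548e+00,  2.39768082e-03]), 'force': array([0.26954753, 0.24048125, 0.48917511]), 'wrist_torque': array([0.03117173, 0.01048005, 0.02446375]), 'finger_force': 0.0, 'gripper_width': 0.08569784886649263}
```

View pics/top0.png

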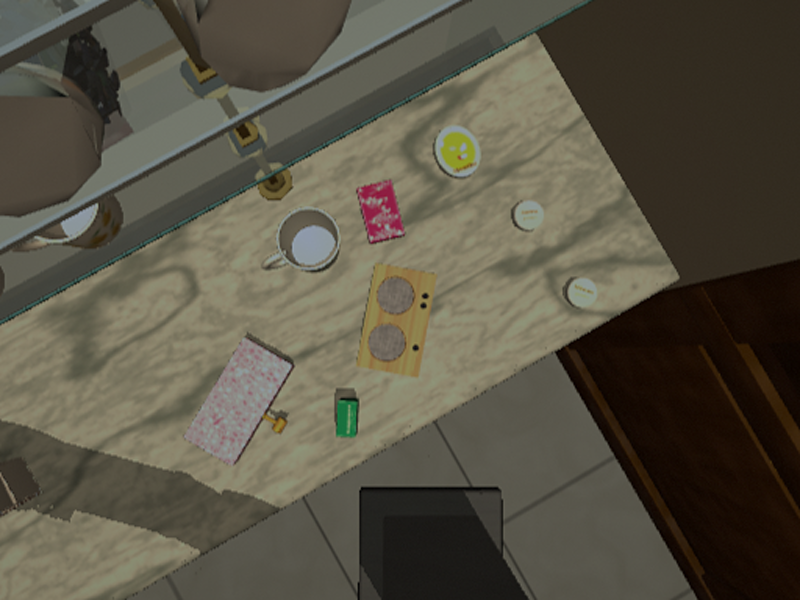

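View pics/side0.png

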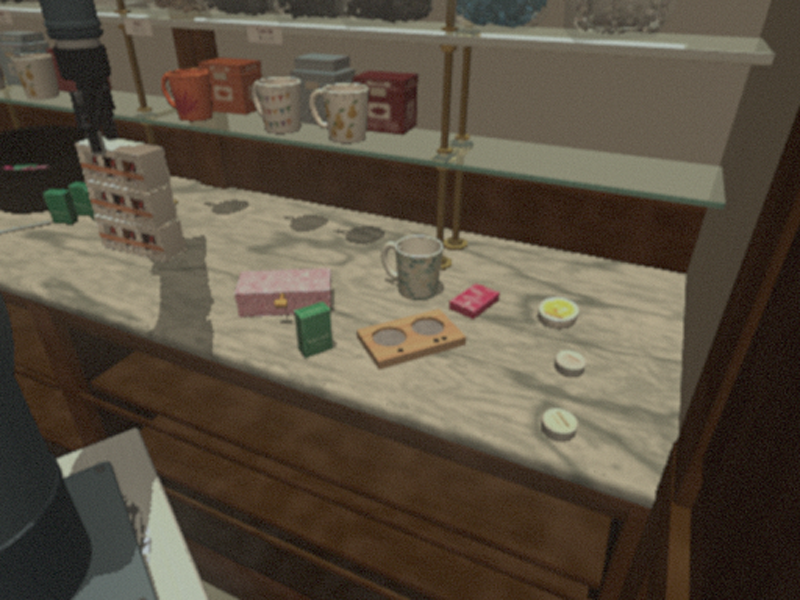

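The top view (800x600 scale) shows the tins at (528,215) and (582,292), and the tray pockets at (395,295) for two dots and (387,342) for one dot. The gift tin is at (238,400) with its knob at (278,422), and the carton is at (347,415) near the knob. The side view agrees, with the tins at (570,362) and (560,424) and the knob at (281,300).

```bash
cat > h.py <<'E'
import numpy as np, cv2
def load(n): return dict(np.load(n))
def ray(s,uv):
    d=np.linalg.inv(s["K"])@np.array([uv[0],uv[1],1.]); E=s["extrinsics"]; return E[:3,3],E[:3,:3]@d
def plane(s,uv,z):
    o,d=ray(s,uv); return (o+d*(z-o[2])/d[2])
def tri(s1,u1,s2,u2):
    o1,d1=ray(s1,u1);o2,d2=ray(s2,u2)
    t=np.linalg.lstsq(np.c_[d1,-d2],o2-o1,rcond=None)[0]
    a,b=o1+t[0]*d1,o2+t[1]*d2
    return (a+b)/2,np.linalg.norm(a-b)
def blobs(s,roi,fn,amin=15):
    """roi in 800x600 px; fn(hsv)->mask; contours in native pixel coords"""
    x0,y0,x1,y1=[int(v*.64) for v in roi]
    hsv=cv2.cvtColor(s["pixels"][y0:y1,x0:x1],cv2.COLOR_RGB2HSV).astype(int)
    m=fn(hsv[...,0],hsv[...,1],hsv[...,2]).astype(np.uint8)
    cs=cv2.findContours(m,cv2.RETR_EXTERNAL,cv2.CHAIN_APPROX_NONE,offset=(x0,y0))[0]
    return sorted([c for c in cs if cv2.contourArea(c)>=amin],key=cv2.contourArea,reverse=True)
def show(s,c,z,name):
    (cx,cy),(w,h),a=cv2.minAreaRect(c); e=cv2.fitEllipse(c) if len(c)>5 else None
    box=np.array([plane(s,p,z)[:2] for p in cv2.boxPoints(((cx,cy),(w+1,h+1),a))])
    print(name,"px",np.round([cx,cy],1),"ctr",plane(s,(cx,cy),z).round(4),"sides mm",(1e3*np.linalg.norm(box[1]-box[0])).round(1),(1e3*np.linalg.norm(box[2]-box[1])).round(1),
     "dirs",[np.degrees(np.arctan2(*(box[i+1]-box[i])[::-1])).round(1) for i in (0,1)], "area",cv2.contourArea(c))
E
python3 - <<'E'
from h import *
t=load("top0.npz"); 
px=t["pixels"]; H=cv2.cvtColor(px,cv2.COLOR_RGB2HSV)
for n,p in dict(tin1=(520,210),tin1b=(528,225),bg=(560,225),bg2=(500,210),tin2=(590,300),bg3=(560,310),felt=(395,300),felt2=(387,348),wood=(365,355),knob=(278,424),box=(230,400),carton=(347,420)).items(): print(n,H[int(p[1]*.64),int(p[0]*.64)])
for n,r in (("tin1",(500,190,555,240)),("tin2",(555,268,607,315))):
    for c in blobs(t,r,lambda h,s,v:(s<48)&(v>120))[:2]: show(t,c,.019,n)
for c in blobs(t,(350,255,445,385),lambda h,s,v:(s>85)&(v>120))[:2]: show(t,c,.016,"tray")
for c in blobs(t,(370,270,418,365),lambda h,s,v:(s<70))[:4]: show(t,c,.016,"pocket")
for c in blobs(t,(255,400,295,440),lambda h,s,v:(s>120)&(h<30))[:3]: show(t,c,.045,"knob")
for c in blobs(t,(175,325,300,475),lambda h,s,v:((h>150)|(h<6))&(s>20)&(v>130))[:3]: show(t,c,.048,"box")
for c in blobs(t,(325,380,370,445),lambda h,s,v:(h>50)&(h<90)&(s>100))[:2]: show(t,c,.075,"carton")
E
```

```text
tin1 [ 55  22 153]
tin1b [ 49  28 153]
bg [ 24  57 134]
bg2 [ 24  58 128]
tin2 [ 49  27 152]
bg3 [ 25  55 121]
felt [ 17  44 117]
felt2 [ 17  42 122]
wood [ 26 115 142]
knob [ 19 185 139]
box [ 56  12 147]
carton [ 67 128 129]
tin1 px [338.5 137. ] ctr [ 0.706  -0.0842  0.019 ] sides mm 40.8 43.2 dirs [np.float64(-89.4), np.float64(179.5)] area 256.5
tin2 px [374.5 187. ] ctr [ 0.5938 -0.1643  0.019 ] sides mm 49.7 42.7 dirs [np.float64(-89.5), np.float64(179.2)] area 269.0
tray px [253.5 204.4] ctr [0.5532 0.1062 0.016 ] sides mm 152.4 92.6 dirs [np.float64(-10.0), np.float64(-100.1)] area 2616.0
pocket px [247. 219.] ctr [0.5207 0.1203 0.016 ] sides mm 51.0 50.9 dirs [np.float64(-89.6), np.float64(-179.7)] area 375.5
pocket px [252.5 189. ] ctr [0.5875 0.1085 0.016 ] sides mm 49.1 51.4 dirs [np.float64(-89.5), np.float64(-179.8)] area 368.0
knob px [174.6 269.3] ctr [0.4124 0.2739 0.045 ] sides mm 21.9 34.3 dirs [np.float64(-30.2), np.float64(-120.5)] area 66.5
box px [144.5 274.5] ctr [0.4015 0.3367 0.048 ] sides mm 32.0 55.0 dirs [np.float64(-72.6), np.float64(-161.8)] area 86.0
box px [152.5 228. ] ctr [0.4998 0.3219 0.048 ] sides mm 25.5 40.4 dirs [np.float64(-89.7), np.float64(-178.9)] area 46.0
box px [126.7 277.8] ctr [0.3946 0.3739 0.048 ] sides mm 19.9 28.8 dirs [np.float64(-71.3), np.float64(-160.3)] area 23.0
carton px [221.5 266.9] ctr [0.4203 0.1729 0.075 ] sides mm 52.2 27.9 dirs [np.float64(-3.2), np.float64(-93.6)] area 269.5
```

```bash
python3 - <<'E'
from h import *
from workcell import env
t=load("top0.npz"); s=load("side0.npz")
for n,r,r2 in (("tin1",(500,190,555,240),(545,340,595,385)),("tin2",(555,268,607,315),(530,398,588,448))):
    for c in blobs(t,r,lambda h,S,v:(S<44)&(v>110))[:1]: show(t,cv2.convexHull(c),.019,n)
    for c in blobs(s,r2,lambda h,S,v:(S<40)&(v>100))[:1]: 
        show(s,c,.010,n+" side"); 
for n,r2 in (("box",(175,325,300,475)),):
    H=cv2.cvtColor(t["pixels"],cv2.COLOR_RGB2HSV)
    c=[c for c in blobs(t,r2,lambda h,S,v:(((S<40)|(h>140)|(h<8))&(v>110)))][:2]
    for k in c: show(t,cv2.convexHull(k),.048,n)
kt=blobs(t,(266,405,292,438),lambda h,S,v:(S>120)&(h<30))[0]
ks=blobs(s,(268,285,295,312),lambda h,S,v:(S>110)&(h>12)&(h<30)&(v>90))
for k in ks: print("kside",cv2.boundingRect(k),cv2.contourArea(k))
print("ktop",cv2.boundingRect(kt)); x,y,w,h=cv2.boundingRect(kt)
cv2.imwrite("pics/c.png",np.hstack([cv2.resize(t["pixels"][205:305,105:205,::-1],(390,390),interpolation=2),cv2.resize(s["pixels"][160:220,150:210,::-1],(390,390),interpolation=2)]))
print(env.tips_ahead)
E
```

```text
tin1 px [338.5 137. ] ctr [ 0.706  -0.0842  0.019 ] sides mm 40.8 43.2 dirs [np.float64(-89.4), np.float64(179.5)] area 255.5
tin1 side px [365. 228.] ctr [ 0.7198 -0.074   0.01  ] sides mm 40.8 35.9 dirs [np.float64(-34.9), np.float64(-141.0)] area 47.0
tin2 px [372.5 187. ] ctr [ 0.5937 -0.1598  0.019 ] sides mm 40.6 42.7 dirs [np.float64(-89.5), np.float64(179.2)] area 254.5
box px [151.8 256.5] ctr [0.4393 0.3222 0.048 ] sides mm 161.4 80.1 dirs [np.float64(-30.1), np.float64(-120.8)] area 2734.5
kside (175, 188, 9, 9) 37.5
ktop (170, 265, 14, 12)
0.025
```

View pics/c.png

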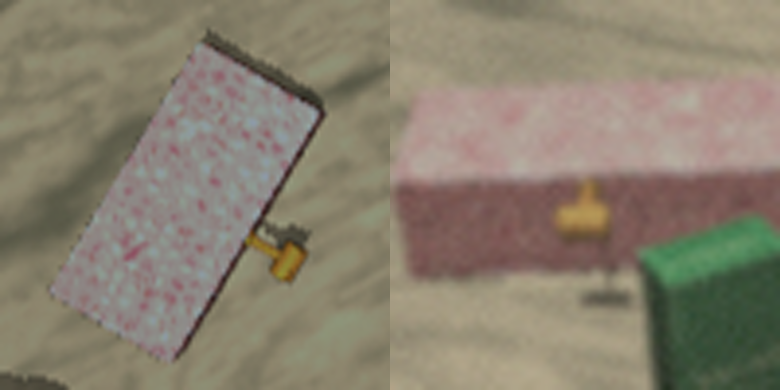

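The box measures 161 x 80 mm with its front facing about -120.5°. The knob barrel is at about (178.8,271.7) px in the top view and (179.7,193.5) px in the side view, clear of the carton. I'll start moving towards tin 1.

Call:
{"method": "servo_tool", "body": {"targets": [{"dx":0.2,"dy":-0.3,"wz":0.1,"claw":0.8},{"dx":0.4,"dy":-0.6,"wz":0.22,"claw":0.8},{"dx":0.6,"dy":-0.9,"wz":0.22,"claw":0.8},{"dx":0.6,"dy":-0.9,"wz":0.22,"claw":0.8}]}}

```text
invalid input
```

```bash
python3 - <<'E'
from h import *
t=load("top0.npz"); s=load("side0.npz")
print(plane(t,(178.8,271.7),.043), tri(t,(178.8,271.7),s,(179.7,193.5)))
E
```

```text
[0.40709638 0.26521855 0.043     ] (array([0.40706489, 0.26519244, 0.04348138]), np.float64(0.00017040460919475926))
```

Call:
{"method": "servo_tool", "body": {"targets": [{"dx":0.2,"dy":-0.3,"dz":0,"wx":0,"wy":0,"wz":0.1,"claw":0.8},{"dx":0.4,"dy":-0.6,"dz":0,"wx":0,"wy":0,"wz":0.22,"claw":0.8},{"dx":0.6,"dy":-0.9,"dz":0,"wx":0,"wy":0,"wz":0.22,"claw":0.8},{"dx":0.6,"dy":-0.9,"dz":0,"wx":0,"wy":0,"wz":0.22,"claw":0.8}], "squeeze": 30}}

```text
time_s: 0.5
tool_pos: [0.3524, 0.4555, 0.2559]
tool_rot: [0.291, 3.126, -0.006]
force: [-0.4, -0.9, -0.0]
gripper_width: 0.0682
finger_force: 0.0
```

Call:
{"method": "servo_tool", "body": {"targets": [{"dx":0.2,"dy":-0.3,"dz":0,"wx":0,"wy":0,"wz":0,"claw":0.8},{"dx":0.4,"dy":-0.6,"dz":0,"wx":0,"wy":0,"wz":0,"claw":0.8},{"dx":0.6,"dy":-0.9,"dz":0,"wx":0,"wy":0,"wz":0,"claw":0.8}]}}

```text
time_s: 0.8
tool_pos: [0.4315, 0.3355, 0.2561]
tool_rot: [-0.277, -3.129, 0.0]
force: [0.8, 0.7, 0.3]
gripper_width: 0.0685
finger_force: 0.0
```

Call:
{"method": "servo_tool", "body": {"targets": [{"dx":0.2,"dy":-0.3,"dz":0,"wx":0,"wy":0,"wz":0,"claw":0.8},{"dx":0.4,"dy":-0.6,"dz":0,"wx":0,"wy":0,"wz":0,"claw":0.8},{"dx":0.6,"dy":-0.9,"dz":0,"wx":0,"wy":0,"wz":0,"claw":0.8}]}}

```text
time_s: 1.1
tool_pos: [0.5148, 0.2106, 0.2562]
tool_rot: [-0.278, -3.129, -0.0]
force: [1.5, 0.1, 0.1]
gripper_width: 0.0683
finger_force: 0.0
```

Call:
{"method": "servo_tool", "body": {"targets": [{"dx":0.2,"dy":-0.3,"dz":0,"wx":0,"wy":0,"wz":0,"claw":0.8},{"dx":0.4,"dy":-0.6,"dz":0,"wx":0,"wy":0,"wz":0,"claw":0.8},{"dx":0.6,"dy":-0.9,"dz":0,"wx":0,"wy":0,"wz":0,"claw":0.8}]}}

```text
time_s: 1.4
tool_pos: [0.5981, 0.0859, 0.2561]
tool_rot: [-0.278, -3.129, -0.0]
force: [-0.5, -0.1, -0.1]
gripper_width: 0.0685
finger_force: 0.0
```

Call:
{"method": "servo_tool", "body": {"targets": [{"dx":0.2,"dy":-0.3,"dz":-0.1,"wx":0,"wy":0,"wz":0,"claw":0.8},{"dx":0.4,"dy":-0.6,"dz":-0.3,"wx":0,"wy":0,"wz":0,"claw":0.8},{"dx":0.57,"dy":-0.9,"dz":-0.6,"wx":0,"wy":0,"wz":0,"claw":0.8},{"dx":0.57,"dy":-0.9,"dz":-0.8,"wx":0,"wy":0,"wz":0,"claw":0.8},{"dx":0.57,"dy":-0.9,"dz":-0.8,"wx":0,"wy":0,"wz":0,"claw":0.8}]}}

```text
time_s: 1.9
tool_pos: [0.68, -0.0518, 0.1302]
tool_rot: [-0.285, -3.12, 0.005]
force: [-1.3, 0.6, -0.7]
gripper_width: 0.0682
finger_force: 0.0
```

Call:
{"method": "servo_tool", "body": {"targets": [{"dx":0.17,"dy":-0.22,"dz":0,"wx":0,"wy":0,"wz":0,"claw":0.8},{"dx":0.17,"dy":-0.22,"dz":0,"wx":0,"wy":0,"wz":0,"claw":0.8},{"dx":0.17,"dy":-0.22,"dz":0,"wx":0,"wy":0,"wz":0,"claw":0.8},{"dx":0.17,"dy":-0.22,"dz":0,"wx":0,"wy":0,"wz":0,"claw":0.8}]}}

```text
time_s: 2.3
tool_pos: [0.7084, -0.0788, 0.1368]
tool_rot: [0.276, 3.129, 0.002]
force: [-0.3, 0.6, 0.0]
gripper_width: 0.0684
finger_force: 0.0
```

```bash
python3 - <<'E'
from workcell import env, optics
import cv2, numpy as np
print(env.state()["tool_pos"],env.tips_ahead)
a=optics.snapshot("side"); b=optics.snapshot("top"); np.savez("top1.npz",**b); np.savez("side1.npz",**a)
cv2.imwrite("pics/d.png",np.hstack([cv2.resize(a["pixels"][180:300,300:420,::-1],(390,390),interpolation=2),cv2.resize(b["pixels"][70:190,290:410,::-1],(390,390),interpolation=2)]))
E
```

```text
[ 0.70839918 -0.07875626  0.13683152] 0.025
```

View pics/d.png

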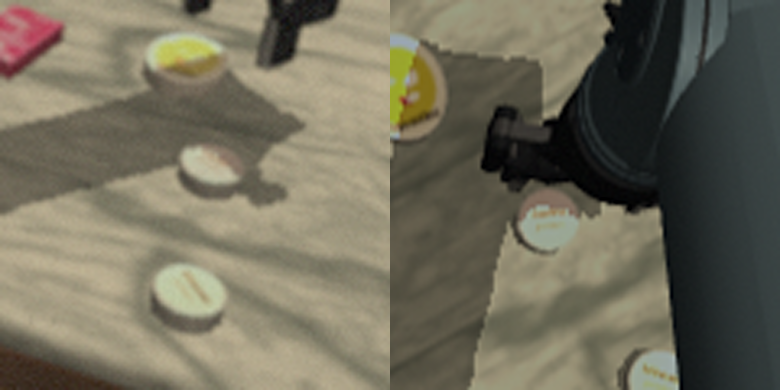

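In the side crop, tin 1 is at about (210,168) and unmoved, with a finger in view at about (280,40). I'll check the finger's pixel against the reported tool pose.

```bash
python3 - <<'E'
from h import *
t=load("top1.npz"); s=load("side1.npz")
f=3.25
print("finger top px at z .13", plane(t,(290+110/f,70+135/f),.125), "tin top",plane(t,(290+(547-390)/f,70+218/f),.019))
print("side finger tip z .12", plane(s,(300+270/f,180+55/f),.115))
for p,n in (((210,165),"tin1 top face"),((189,290),"tin2 top face")): print(n,plane(s,(300+p[0]/f,180+p[1]/f),.017))
E
```

```text
finger top px at z .13 [ 0.73688889 -0.03289467  0.125     ] tin top [ 0.70582128 -0.08371465  0.019     ]
side finger tip z .12 [ 0.71522119 -0.1047776   0.115     ]
tin1 top face [ 0.70275584 -0.08573948  0.017     ]
tin2 top face [ 0.59401126 -0.16103536  0.017     ]
```

Call:
{"method": "servo_tool", "body": {"targets": [{"dx":-0.02,"dy":-0.04,"dz":-0.3,"wx":0,"wy":0,"wz":0,"claw":0.8},{"dx":-0.02,"dy":-0.04,"dz":-0.5,"wx":0,"wy":0,"wz":0,"claw":0.8},{"dx":-0.02,"dy":-0.04,"dz":-0.6,"wx":0,"wy":0,"wz":0,"claw":0.8},{"dx":-0.02,"dy":-0.04,"dz":-0.65,"wx":0,"wy":0,"wz":0,"claw":0.8},{"dx":-0.02,"dy":-0.04,"dz":-0.68,"wx":0,"wy":0,"wz":0,"claw":0.8},{"dx":-0.02,"dy":-0.04,"dz":-0.68,"wx":0,"wy":0,"wz":0,"claw":0.8},{"dx":-0.02,"dy":-0.04,"dz":-0.68,"wx":0,"wy":0,"wz":0,"claw":0.8}]}}

```text
time_s: 3.1
tool_pos: [0.7064, -0.0867, 0.0357]
tool_rot: [0.278, 3.127, 0.0]
force: [-0.3, -0.3, 0.2]
gripper_width: 0.0683
finger_force: 0.0
```

Call:
{"method": "servo_tool", "body": {"targets": [{"dx":0,"dy":0.013,"dz":-0.015,"wx":0,"wy":0,"wz":0,"claw":0.6},{"dx":0,"dy":0.013,"dz":-0.015,"wx":0,"wy":0,"wz":0,"claw":0.5},{"dx":0,"dy":0.013,"dz":-0.015,"wx":0,"wy":0,"wz":0,"claw":0.3},{"dx":0,"dy":0.013,"dz":-0.015,"wx":0,"wy":0,"wz":0,"claw":0.3},{"dx":0,"dy":0.013,"dz":-0.015,"wx":0,"wy":0,"wz":0,"claw":0.3},{"dx":0,"dy":0.013,"dz":-0.015,"wx":0,"wy":0,"wz":0,"claw":0.3}], "squeeze": 30}}

```text
time_s: 3.7
tool_pos: [0.7059, -0.0843, 0.0329]
tool_rot: [0.278, 3.128, 0.001]
force: [-1.1, 1.2, 7.1]
gripper_width: 0.0431
finger_force: 30.4
```

Call:
{"method": "servo_tool", "body": {"targets": [{"dx":0,"dy":0,"dz":0.1,"wx":0,"wy":0,"wz":0,"claw":0.3},{"dx":0,"dy":0,"dz":0.4,"wx":0,"wy":0,"wz":0,"claw":0.3},{"dx":0,"dy":0,"dz":0.6,"wx":0,"wy":0,"wz":0,"claw":0.3},{"dx":0,"dy":0,"dz":0.6,"wx":0,"wy":0,"wz":0,"claw":0.3},{"dx":0,"dy":0,"dz":0.6,"wx":0,"wy":0,"wz":0,"claw":0.3}]}}

```text
time_s: 4.2
tool_pos: [0.7059, -0.0851, 0.1234]
tool_rot: [0.278, 3.127, -0.0]
force: [-0.9, -0.2, -0.4]
gripper_width: 0.0427
finger_force: 30.7
```

```bash
python3 - <<'E'
from workcell import env, optics
import cv2, numpy as np
s=env.state();print(s["tool_pos"],s["force"],s["gripper_width"],env.tips_ahead)
a=optics.snapshot("side"); np.savez("side2.npz",**a)
cv2.imwrite("pics/e.png",cv2.resize(a["pixels"][150:250,310:430,::-1],(720,600),interpolation=2))
E
```

```text
[ 0.705859   -0.08508868  0.12341506] [-0.94136845 -0.1884799  -0.3772885 ] 0.042658315771521904 0.025
```

View pics/e.png

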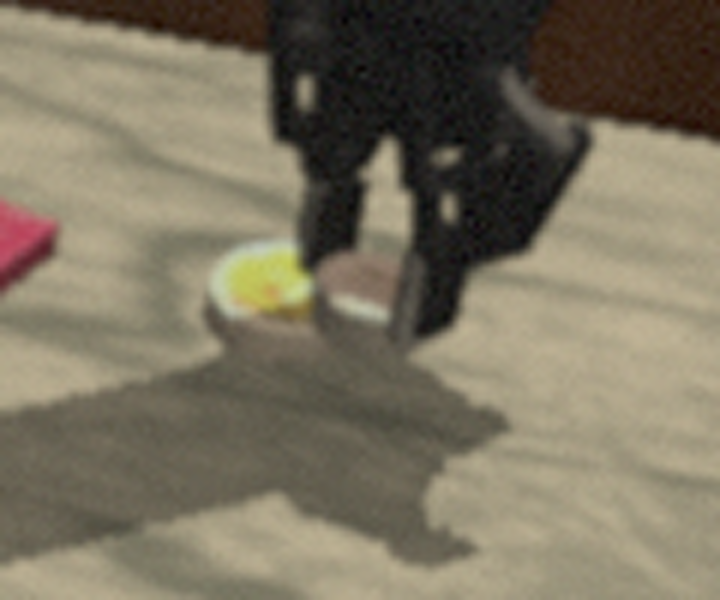

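```bash
python3 - <<'E'
from h import *
s=load("side2.npz"); E=np.linalg.inv(s["extrinsics"])
def pr(p):
    c=E[:3,:3]@p+E[:3,3]; u=s["K"]@c; u=u[:2]/u[2]; return ((u-[310,150])*6).round(0)
a=np.radians(79.9); y=np.array([np.cos(a),np.sin(a),0]); x=np.array([y[1],-y[0],0]); T=np.array([.7059,-.0851,.1234])
for d in (.018,.025,.032):
    z=np.array([0,0,-d]); print(d,"near finger",pr(T-y*.0215-x*.011+z),pr(T-y*.0215+x*.011+z),pr(T-y*.034-x*.011+z),"far",pr(T+y*.0215-x*.011+z))
for zc in (.102,.108,.114,.120):
    C=np.array([T[0],T[1],zc]); print("tin top",zc,pr(C),"front rim",pr(C-.0223*np.array([.57,.82,0])),"left",pr(C+.0223*np.array([-.82,.57,0])))
E
```

```text
0.018 near finger [389. 325.] [437. 310.] [413. 343.] far [309. 266.]
0.025 near finger [385. 341.] [433. 327.] [410. 359.] far [306. 282.]
0.032 near finger [382. 357.] [430. 343.] [406. 376.] far [303. 298.]
tin top 0.102 [370. 296.] front rim [388. 330.] left [309. 296.]
tin top 0.108 [373. 282.] front rim [391. 316.] left [312. 282.]
tin top 0.114 [376. 268.] front rim [394. 302.] left [314. 268.]
tin top 0.12 [379. 254.] front rim [398. 287.] left [317. 254.]
```

The tin is held level. Its top centre at (365,272) puts its underside about 33 mm below the TCP, and the fingertip at (395,340) is about 8 mm above the underside. I'm carrying it to pocket one.

Call:
{"method": "servo_tool", "body": {"targets": [{"dx":-0.2,"dy":0.22,"dz":0,"wx":0,"wy":0,"wz":0,"claw":0.3},{"dx":-0.4,"dy":0.44,"dz":0,"wx":0,"wy":0,"wz":0,"claw":0.3},{"dx":-0.6,"dy":0.66,"dz":0,"wx":0,"wy":0,"wz":0,"claw":0.3},{"dx":-0.8,"dy":0.88,"dz":0,"wx":0,"wy":0,"wz":0,"claw":0.3},{"dx":-0.8,"dy":0.88,"dz":0,"wx":0,"wy":0,"wz":0,"claw":0.3}]}}

```text
time_s: 4.75
tool_pos: [0.5797, 0.0537, 0.1201]
tool_rot: [-0.265, -3.122, -0.004]
force: [0.2, 0.4, -0.8]
gripper_width: 0.0428
finger_force: 30.7
```

Call:
{"method": "servo_tool", "body": {"targets": [{"dx":-0.2,"dy":0.22,"dz":0,"wx":0,"wy":0,"wz":0,"claw":0.3},{"dx":-0.43,"dy":0.48,"dz":0,"wx":0,"wy":0,"wz":0,"claw":0.3},{"dx":-0.43,"dy":0.48,"dz":-0.1,"wx":0,"wy":0,"wz":0,"claw":0.3},{"dx":-0.43,"dy":0.48,"dz":-0.2,"wx":0,"wy":0,"wz":0,"claw":0.3},{"dx":-0.43,"dy":0.48,"dz":-0.2,"wx":0,"wy":0,"wz":0,"claw":0.3},{"dx":-0.43,"dy":0.48,"dz":-0.2,"wx":0,"wy":0,"wz":0,"claw":0.3}]}}

```text
time_s: 5.35
tool_pos: [0.5206, 0.1185, 0.0915]
tool_rot: [-0.279, -3.128, 0.002]
force: [-0.5, -0.1, 0.3]
gripper_width: 0.0431
finger_force: 30.7
```

Call:
{"method": "servo_tool", "body": {"targets": [{"dx":0,"dy":0.01,"dz":-0.1,"wx":0,"wy":0,"wz":0,"claw":0.3},{"dx":0,"dy":0.01,"dz":-0.2,"wx":0,"wy":0,"wz":0,"claw":0.3},{"dx":0,"dy":0.01,"dz":-0.27,"wx":0,"wy":0,"wz":0,"claw":0.3},{"dx":0,"dy":0.01,"dz":-0.3,"wx":0,"wy":0,"wz":0,"claw":0.3},{"dx":0,"dy":0.01,"dz":-0.32,"wx":0,"wy":0,"wz":0,"claw":0.3},{"dx":0,"dy":0.01,"dz":-0.32,"wx":0,"wy":0,"wz":0,"claw":0.3},{"dx":0,"dy":0.01,"dz":-0.32,"wx":0,"wy":0,"wz":0,"claw":0.3}]}}

```text
time_s: 6.05
tool_pos: [0.5212, 0.1207, 0.0443]
tool_rot: [0.278, 3.129, 0.0]
force: [1.1, -0.3, -0.4]
gripper_width: 0.0429
finger_force: 30.7
```

Call:
{"method": "servo_tool", "body": {"targets": [{"dx":0,"dy":0,"dz":-0.01,"wx":0,"wy":0,"wz":0,"claw":0.3},{"dx":0,"dy":0,"dz":-0.013,"wx":0,"wy":0,"wz":0,"claw":0.3},{"dx":0,"dy":0,"dz":-0.013,"wx":0,"wy":0,"wz":0,"claw":0.3}]}}

```text
time_s: 6.35
tool_pos: [0.521, 0.1207, 0.0422]
tool_rot: [0.278, 3.129, 0.0]
force: [-0.3, -0.6, -0.6]
gripper_width: 0.043
finger_force: 30.7
```

Still no contact, so any remaining drop is about 1 mm. I'll release and rise.

Call:
{"method": "servo_tool", "body": {"targets": [{"dx":0,"dy":0,"dz":-0.005,"wx":0,"wy":0,"wz":0,"claw":0.3},{"dx":0,"dy":0,"dz":-0.005,"wx":0,"wy":0,"wz":0,"claw":0.6},{"dx":0,"dy":0,"dz":-0.005,"wx":0,"wy":0,"wz":0,"claw":0.7},{"dx":0,"dy":0,"dz":0,"wx":0,"wy":0,"wz":0,"claw":0.75},{"dx":0,"dy":0,"dz":0.2,"wx":0,"wy":0,"wz":0,"claw":0.8},{"dx":0,"dy":0,"dz":0.5,"wx":0,"wy":0,"wz":0,"claw":0.8}]}}

```text
time_s: 6.95
tool_pos: [0.5189, 0.1202, 0.1159]
tool_rot: [-0.278, -3.124, 0.003]
force: [1.3, -0.0, -0.7]
gripper_width: 0.0684
finger_force: 0.0
```

Call:
{"method": "servo_tool", "body": {"targets": [{"dx":0.08,"dy":-0.3,"dz":0,"wx":0,"wy":0,"wz":0,"claw":0.8},{"dx":0.16,"dy":-0.6,"dz":0,"wx":0,"wy":0,"wz":0,"claw":0.8},{"dx":0.24,"dy":-0.95,"dz":0,"wx":0,"wy":0,"wz":0,"claw":0.8},{"dx":0.24,"dy":-0.95,"dz":0,"wx":0,"wy":0,"wz":0,"claw":0.8}]}}

```text
time_s: 7.35
tool_pos: [0.5578, -0.0307, 0.1177]
tool_rot: [0.294, 3.125, -0.007]
force: [-1.0, -0.3, -0.3]
gripper_width: 0.0684
finger_force: 0.0
```

Call:
{"method": "servo_tool", "body": {"targets": [{"dx":0.08,"dy":-0.3,"dz":0,"wx":0,"wy":0,"wz":0,"claw":0.8},{"dx":0.16,"dy":-0.6,"dz":0,"wx":0,"wy":0,"wz":0,"claw":0.8},{"dx":0.24,"dy":-0.92,"dz":0,"wx":0,"wy":0,"wz":0,"claw":0.8},{"dx":0.24,"dy":-0.92,"dz":0,"wx":0,"wy":0,"wz":0,"claw":0.8},{"dx":0.24,"dy":-0.92,"dz":0,"wx":0,"wy":0,"wz":0,"claw":0.8}]}}

```text
time_s: 7.85
tool_pos: [0.5925, -0.1614, 0.1169]
tool_rot: [-0.283, -3.128, 0.001]
force: [0.5, 0.7, 0.9]
gripper_width: 0.0684
finger_force: 0.0
```

```bash
python3 - <<'E'
from h import *
from workcell import env, optics
print(env.state()["tool_pos"])
a=optics.snapshot("side"); b=optics.snapshot("top"); np.savez("top3.npz",**b); np.savez("side3.npz",**a)
cv2.imwrite("pics/f.png",np.hstack([cv2.resize(a["pixels"][180:290,220:400,::-1],(540,330),interpolation=2),cv2.resize(b["pixels"][160:245,210:280,::-1],(260,330),interpolation=2)]))
E
```

```text
[ 0.59250752 -0.16135226  0.11686493]
```

View pics/f.png

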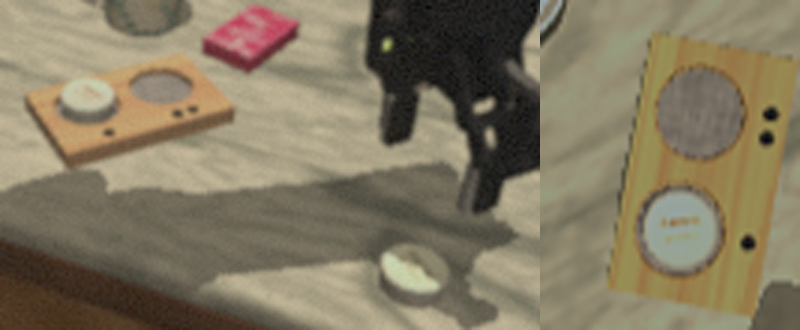

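Tin 1 sits flat and centred in the one-dot pocket, at (680,228) in the top crop. Tin 2 is undisturbed at (413,273) in the side crop. Next is the tin 2 pick.

Call:
{"method": "servo_tool", "body": {"targets": [{"dx":0.01,"dy":0.005,"dz":-0.2,"wx":0,"wy":0,"wz":0,"claw":0.8},{"dx":0.01,"dy":0.005,"dz":-0.4,"wx":0,"wy":0,"wz":0,"claw":0.8},{"dx":0.01,"dy":0.005,"dz":-0.5,"wx":0,"wy":0,"wz":0,"claw":0.8},{"dx":0.01,"dy":0.005,"dz":-0.55,"wx":0,"wy":0,"wz":0,"claw":0.8},{"dx":0.01,"dy":0.005,"dz":-0.56,"wx":0,"wy":0,"wz":0,"claw":0.8},{"dx":0.01,"dy":0.005,"dz":-0.56,"wx":0,"wy":0,"wz":0,"claw":0.8},{"dx":0.01,"dy":0.005,"dz":-0.56,"wx":0,"wy":0,"wz":0,"claw":0.8}]}}

```text
time_s: 8.65
tool_pos: [0.5953, -0.1592, 0.0343]
tool_rot: [0.278, 3.127, -0.0]
force: [0.3, 0.3, 0.9]
gripper_width: 0.0685
finger_force: 0.0
```

Call:
{"method": "servo_tool", "body": {"targets": [{"dx":-0.007,"dy":-0.007,"dz":-0.008,"wx":0,"wy":0,"wz":0,"claw":0.6},{"dx":-0.007,"dy":-0.007,"dz":-0.008,"wx":0,"wy":0,"wz":0,"claw":0.5},{"dx":-0.007,"dy":-0.007,"dz":-0.008,"wx":0,"wy":0,"wz":0,"claw":0.3},{"dx":-0.007,"dy":-0.007,"dz":-0.008,"wx":0,"wy":0,"wz":0,"claw":0.3},{"dx":-0.007,"dy":-0.007,"dz":-0.008,"wx":0,"wy":0,"wz":0,"claw":0.3},{"dx":-0.007,"dy":-0.007,"dz":-0.008,"wx":0,"wy":0,"wz":0,"claw":0.3}]}}

```text
time_s: 9.25
tool_pos: [0.5935, -0.1605, 0.0327]
tool_rot: [0.279, 3.129, -0.0]
force: [-1.7, 0.4, 4.6]
gripper_width: 0.0435
finger_force: 29.8
```

Call:
{"method": "servo_tool", "body": {"targets": [{"dx":0,"dy":0,"dz":0.1,"wx":0,"wy":0,"wz":0,"claw":0.3},{"dx":0,"dy":0,"dz":0.3,"wx":0,"wy":0,"wz":0,"claw":0.3},{"dx":0,"dy":0.1,"dz":0.5,"wx":0,"wy":0,"wz":0,"claw":0.3},{"dx":0,"dy":0.35,"dz":0.5,"wx":0,"wy":0,"wz":0,"claw":0.3},{"dx":0,"dy":0.6,"dz":0.5,"wx":0,"wy":0,"wz":0,"claw":0.3},{"dx":0,"dy":0.9,"dz":0.5,"wx":0,"wy":0,"wz":0,"claw":0.3},{"dx":0,"dy":0.9,"dz":0.5,"wx":0,"wy":0,"wz":0,"claw":0.3}]}}

```text
time_s: 9.95
tool_pos: [0.5937, -0.0158, 0.1079]
tool_rot: [0.262, 3.13, 0.009]
force: [0.4, 1.2, -1.0]
gripper_width: 0.0432
finger_force: 30.7
```

Call:
{"method": "servo_tool", "body": {"targets": [{"dx":-0.01,"dy":0.25,"dz":0,"wx":0,"wy":0,"wz":0,"claw":0.3},{"dx":-0.02,"dy":0.5,"dz":0,"wx":0,"wy":0,"wz":0,"claw":0.3},{"dx":-0.036,"dy":0.75,"dz":0,"wx":0,"wy":0,"wz":0,"claw":0.3},{"dx":-0.036,"dy":0.88,"dz":-0.05,"wx":0,"wy":0,"wz":0,"claw":0.3},{"dx":-0.036,"dy":0.88,"dz":-0.1,"wx":0,"wy":0,"wz":0,"claw":0.3},{"dx":-0.036,"dy":0.88,"dz":-0.1,"wx":0,"wy":0,"wz":0,"claw":0.3},{"dx":-0.036,"dy":0.88,"dz":-0.1,"wx":0,"wy":0,"wz":0,"claw":0.3}]}}

```text
time_s: 10.65
tool_pos: [0.5881, 0.1047, 0.0922]
tool_rot: [0.282, 3.129, -0.002]
force: [0.5, -1.1, -1.5]
gripper_width: 0.0431
finger_force: 30.7
```

Call:
{"method": "servo_tool", "body": {"targets": [{"dx":0,"dy":0.023,"dz":-0.1,"wx":0,"wy":0,"wz":0,"claw":0.3},{"dx":0,"dy":0.023,"dz":-0.2,"wx":0,"wy":0,"wz":0,"claw":0.3},{"dx":0,"dy":0.023,"dz":-0.28,"wx":0,"wy":0,"wz":0,"claw":0.3},{"dx":0,"dy":0.023,"dz":-0.31,"wx":0,"wy":0,"wz":0,"claw":0.3},{"dx":0,"dy":0.023,"dz":-0.335,"wx":0,"wy":0,"wz":0,"claw":0.3},{"dx":0,"dy":0.023,"dz":-0.335,"wx":0,"wy":0,"wz":0,"claw":0.3},{"dx":0,"dy":0.023,"dz":-0.335,"wx":0,"wy":0,"wz":0,"claw":0.3}]}}

```text
time_s: 11.35
tool_pos: [0.5882, 0.1103, 0.0418]
tool_rot: [0.278, 3.129, 0.0]
force: [-1.2, -1.0, 1.1]
gripper_width: 0.043
finger_force: 30.8
```

Call:
{"method": "servo_tool", "body": {"targets": [{"dx":0,"dy":-0.013,"dz":0,"wx":0,"wy":0,"wz":0,"claw":0.3},{"dx":0,"dy":-0.013,"dz":0,"wx":0,"wy":0,"wz":0,"claw":0.6},{"dx":0,"dy":-0.013,"dz":0,"wx":0,"wy":0,"wz":0,"claw":0.7},{"dx":0,"dy":-0.013,"dz":0.03,"wx":0,"wy":0,"wz":0,"claw":0.75},{"dx":0,"dy":-0.013,"dz":0.25,"wx":0,"wy":0,"wz":0,"claw":0.7},{"dx":0,"dy":-0.013,"dz":0.55,"wx":0,"wy":0,"wz":0,"claw":0.7},{"dx":0,"dy":-0.013,"dz":0.9,"wx":0,"wy":0,"wz":0,"claw":0.6},{"dx":0,"dy":-0.013,"dz":0.9,"wx":0,"wy":0,"wz":0,"claw":0.6}]}}

```text
time_s: 12.15
tool_pos: [0.5922, 0.109, 0.1836]
tool_rot: [0.278, 3.118, 0.006]
force: [1.0, -0.5, 0.1]
gripper_width: 0.0513
finger_force: 0.0
```

Call:
{"method": "servo_tool", "body": {"targets": [{"dx":-0.15,"dy":0.15,"dz":0,"wx":0,"wy":0,"wz":0.14,"claw":0.6},{"dx":-0.3,"dy":0.3,"dz":0,"wx":0,"wy":0,"wz":0.28,"claw":0.6},{"dx":-0.45,"dy":0.45,"dz":0,"wx":0,"wy":0,"wz":0.42,"claw":0.6},{"dx":-0.6,"dy":0.6,"dz":0,"wx":0,"wy":0,"wz":0.56,"claw":0.6},{"dx":-0.7,"dy":0.7,"dz":0,"wx":0,"wy":0,"wz":0.7,"claw":0.6},{"dx":-0.8,"dy":0.75,"dz":0,"wx":0,"wy":0,"wz":0.84,"claw":0.6},{"dx":-0.8,"dy":0.75,"dz":0,"wx":0,"wy":0,"wz":0.84,"claw":0.6},{"dx":-0.8,"dy":0.75,"dz":0,"wx":0,"wy":0,"wz":0.84,"claw":0.6}]}}

```text
time_s: 12.95
tool_pos: [0.4684, 0.2205, 0.1767]
tool_rot: [-1.075, 2.951, -0.0]
force: [0.3, -0.9, 0.6]
gripper_width: 0.0512
finger_force: 0.0
```

```bash
python3 - <<'E'
from h import *
from workcell import env, optics
from scipy.spatial.transform import Rotation as R
s=env.state();print(s["tool_pos"],R.from_rotvec(s["tool_rot"]).as_matrix().round(3).tolist(),s["joint_pos"].round(2))
a=optics.snapshot("side"); b=optics.snapshot("top"); np.savez("top4.npz",**b); np.savez("side4.npz",**a)
cv2.imwrite("pics/g.png",np.hstack([cv2.resize(a["pixels"][140:250,130:310,::-1],(540,330),interpolation=2),cv2.resize(b["pixels"][160:245,210:280,::-1],(260,330),interpolation=2)]))
E
```

```text
[0.46840345 0.22051148 0.17674607] [[-0.766, -0.643, 0.001], [-0.643, 0.766, -0.0], [-0.0, -0.0, -1.0]] [-0.45  0.42 -0.09  1.95  0.06  0.77  1.69]
```

View pics/g.png

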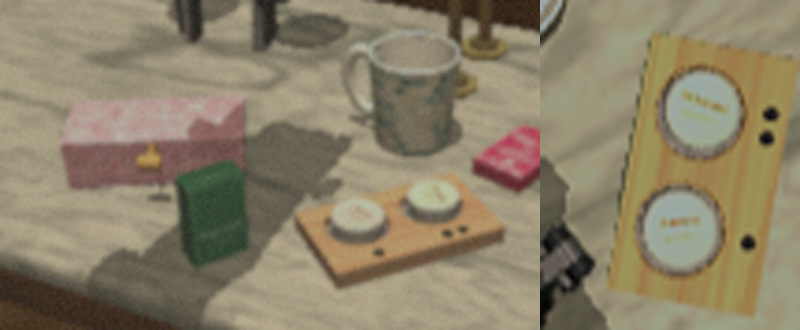

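Both tins sit flat in their pockets, at (680,228) and (700,110) in the top crop, and the gift tin is still shut. I'm moving above the knob.

Call:
{"method": "servo_tool", "body": {"targets": [{"dx":-0.15,"dy":0.1,"dz":0,"wx":0,"wy":0,"wz":0.11,"claw":0.6},{"dx":-0.3,"dy":0.2,"dz":0,"wx":0,"wy":0,"wz":0.22,"claw":0.6},{"dx":-0.413,"dy":0.298,"dz":0,"wx":0,"wy":0,"wz":0.333,"claw":0.6},{"dx":-0.413,"dy":0.298,"dz":-0.2,"wx":0,"wy":0,"wz":0.333,"claw":0.6},{"dx":-0.413,"dy":0.298,"dz":-0.45,"wx":0,"wy":0,"wz":0.333,"claw":0.6},{"dx":-0.413,"dy":0.298,"dz":-0.45,"wx":0,"wy":0,"wz":0.333,"claw":0.6},{"dx":-0.413,"dy":0.298,"dz":-0.45,"wx":0,"wy":0,"wz":0.333,"claw":0.6},{"dx":-0.413,"dy":0.298,"dz":-0.45,"wx":0,"wy":0,"wz":0.333,"claw":0.6}]}}

```text
time_s: 13.85
tool_pos: [0.4073, 0.266, 0.1106]
tool_rot: [-1.573, 2.717, 0.0]
force: [-0.2, 0.3, 0.3]
gripper_width: 0.0511
finger_force: 0.0
```

Call:
{"method": "servo_tool", "body": {"targets": [{"dx":0,"dy":0,"dz":-0.15,"wx":0,"wy":0,"wz":0,"claw":0.6},{"dx":0,"dy":0,"dz":-0.28,"wx":0,"wy":0,"wz":0,"claw":0.6},{"dx":0,"dy":0,"dz":-0.36,"wx":0,"wy":0,"wz":0,"claw":0.6},{"dx":0,"dy":0,"dz":-0.42,"wx":0,"wy":0,"wz":0,"claw":0.6},{"dx":0,"dy":0,"dz":-0.42,"wx":0,"wy":0,"wz":0,"claw":0.6},{"dx":0,"dy":0,"dz":-0.42,"wx":0,"wy":0,"wz":0,"claw":0.6}]}}

```text
time_s: 14.45
tool_pos: [0.4064, 0.2659, 0.0467]
tool_rot: [-1.575, 2.717, 0.0]
force: [1.2, 0.4, 0.2]
gripper_width: 0.0514
finger_force: 0.0
```

Close gently; the fingers may meet the knob off-centre, so I'll watch the force.

Call:
{"method": "servo_tool", "body": {"targets": [{"dx":0,"dy":0,"dz":0,"wx":0,"wy":0,"wz":0,"claw":0.4},{"dx":0,"dy":0,"dz":0,"wx":0,"wy":0,"wz":0,"claw":0.3},{"dx":0,"dy":0,"dz":0,"wx":0,"wy":0,"wz":0,"claw":0.25},{"dx":0,"dy":0,"dz":0,"wx":0,"wy":0,"wz":0,"claw":0.1},{"dx":0,"dy":0,"dz":0,"wx":0,"wy":0,"wz":0,"claw":0.1},{"dx":0,"dy":0,"dz":0,"wx":0,"wy":0,"wz":0,"claw":0.1}], "squeeze": 25}}

```text
time_s: 15.05
tool_pos: [0.4077, 0.2651, 0.0468]
tool_rot: [-1.573, 2.717, -0.002]
force: [3.8, -3.8, 4.0]
gripper_width: 0.0195
finger_force: 26.0
```

The knob is gripped at a width of 19.5 mm. Next I work out the rows for the arc.

```bash
python3 - <<'E'
import numpy as np
r=np.hypot(.104,.007); a0=np.arctan2(.007,.104); u=np.array([.5,.866])
def P(t):
    t=np.radians(t); f=.4*t
    fw=.104-r*np.cos(a0+t)+.006*np.sin(f); up=r*np.sin(a0+t)-.007+.006*(np.cos(f)-1)
    return np.array([fw*u[0],fw*u[1],up])/.15
for base in (0,30):
    for t in np.arange(base+3,base+31,3): 
        w=.4*(t-base)/60; print(t,(P(t)-P(base)).round(3),round(-.866*w,3),round(.5*w,3))
E
```

```text
3 [0.002 0.004 0.036] -0.017 0.01
6 [0.005 0.009 0.072] -0.035 0.02
9 [0.009 0.016 0.108] -0.052 0.03
12 [0.014 0.024 0.143] -0.069 0.04
15 [0.02  0.035 0.178] -0.087 0.05
18 [0.027 0.046 0.212] -0.104 0.06
21 [0.034 0.059 0.245] -0.121 0.07
24 [0.043 0.074 0.277] -0.139 0.08
27 [0.052 0.09  0.309] -0.156 0.09
30 [0.062 0.108 0.34 ] -0.173 0.1
33 [0.011 0.019 0.029] -0.017 0.01
36 [0.023 0.039 0.058] -0.035 0.02
39 [0.035 0.061 0.085] -0.052 0.03
42 [0.048 0.083 0.111] -0.069 0.04
45 [0.062 0.107 0.135] -0.087 0.05
48 [0.076 0.132 0.158] -0.104 0.06
51 [0.091 0.158 0.179] -0.121 0.07
54 [0.107 0.185 0.199] -0.139 0.08
57 [0.123 0.213 0.218] -0.156 0.09
60 [0.139 0.241 0.234] -0.173 0.1
```

Call:
{"method": "servo_tool", "body": {"targets": [{"dx":0.002,"dy":0.004,"dz":0.036,"wx":-0.017,"wy":0.01,"wz":0,"claw":0.1},{"dx":0.005,"dy":0.009,"dz":0.072,"wx":-0.035,"wy":0.02,"wz":0,"claw":0.1},{"dx":0.009,"dy":0.016,"dz":0.108,"wx":-0.052,"wy":0.03,"wz":0,"claw":0.1},{"dx":0.014,"dy":0.024,"dz":0.143,"wx":-0.069,"wy":0.04,"wz":0,"claw":0.1},{"dx":0.02,"dy":0.035,"dz":0.178,"wx":-0.087,"wy":0.05,"wz":0,"claw":0.1},{"dx":0.027,"dy":0.046,"dz":0.212,"wx":-0.104,"wy":0.06,"wz":0,"claw":0.1},{"dx":0.034,"dy":0.059,"dz":0.245,"wx":-0.121,"wy":0.07,"wz":0,"claw":0.1},{"dx":0.043,"dy":0.074,"dz":0.277,"wx":-0.139,"wy":0.08,"wz":0,"claw":0.1},{"dx":0.052,"dy":0.09,"dz":0.309,"wx":-0.156,"wy":0.09,"wz":0,"claw":0.1},{"dx":0.062,"dy":0.108,"dz":0.34,"wx":-0.173,"wy":0.1,"wz":0,"claw":0.1},{"dx":0.062,"dy":0.108,"dz":0.34,"wx":-0.173,"wy":0.1,"wz":0,"claw":0.1},{"dx":0.062,"dy":0.108,"dz":0.34,"wx":-0.173,"wy":0.1,"wz":0,"claw":0.1}]}}

```text
time_s: 16.25
tool_pos: [0.4166, 0.2805, 0.0971]
tool_rot: [1.482, -2.558, 0.158]
force: [4.6, -2.9, -1.6]
gripper_width: 0.0195
finger_force: 25.1
```

Call:
{"method": "servo_tool", "body": {"targets": [{"dx":0.011,"dy":0.019,"dz":0.029,"wx":-0.017,"wy":0.01,"wz":0,"claw":0.1},{"dx":0.023,"dy":0.039,"dz":0.058,"wx":-0.035,"wy":0.02,"wz":0,"claw":0.1},{"dx":0.035,"dy":0.061,"dz":0.085,"wx":-0.052,"wy":0.03,"wz":0,"claw":0.1},{"dx":0.048,"dy":0.083,"dz":0.111,"wx":-0.069,"wy":0.04,"wz":0,"claw":0.1},{"dx":0.062,"dy":0.107,"dz":0.135,"wx":-0.087,"wy":0.05,"wz":0,"claw":0.1},{"dx":0.076,"dy":0.132,"dz":0.158,"wx":-0.104,"wy":0.06,"wz":0,"claw":0.1},{"dx":0.091,"dy":0.158,"dz":0.179,"wx":-0.121,"wy":0.07,"wz":0,"claw":0.1},{"dx":0.107,"dy":0.185,"dz":0.199,"wx":-0.139,"wy":0.08,"wz":0,"claw":0.1},{"dx":0.123,"dy":0.213,"dz":0.218,"wx":-0.156,"wy":0.09,"wz":0,"claw":0.1},{"dx":0.139,"dy":0.241,"dz":0.234,"wx":-0.173,"wy":0.1,"wz":0,"claw":0.1},{"dx":0.139,"dy":0.241,"dz":0.234,"wx":-0.173,"wy":0.1,"wz":0,"claw":0.1},{"dx":0.139,"dy":0.241,"dz":0.234,"wx":-0.173,"wy":0.1,"wz":0,"claw":0.1}]}}

```text
time_s: 17.45
tool_pos: [0.437, 0.3158, 0.1324]
tool_rot: [1.384, -2.39, 0.297]
force: [2.6, -5.7, 2.4]
gripper_width: 0.0191
finger_force: 25.3
```

```bash
python3 - <<'E'
from h import *
from workcell import env, optics
from scipy.spatial.transform import Rotation as R
s=env.state(); z=R.from_rotvec(s["tool_rot"]).as_matrix()[:,2]; g=s["tool_pos"]+.006*z
c=np.array([.4393,.3222]); u=np.array([np.cos(np.radians(59.7)),np.sin(np.radians(59.7))])
for nm,h in (("rect",c+.038*u),("from shut knob",np.array([.4077,.2651])+.104*u)):
    f=(h-g[:2])@u; k=g[2]-.034; print(nm,"fwd",f,"up",k,"r",np.hypot(f,k),"lid deg",np.degrees(np.arctan2(k,f)-np.arctan2(7,104)))
print(s["tool_pos"],z.round(3),s["force"],s["gripper_width"],s["finger_force"])
a=optics.snapshot("side"); b=optics.snapshot("top"); np.savez("top5.npz",**b); np.savez("side5.npz",**a)
cv2.imwrite("pics/i.png",np.hstack([cv2.resize(a["pixels"][90:230,110:290,::-1],(480,373),interpolation=2),cv2.resize(b["pixels"][200:320,100:200,::-1],(310,373),interpolation=2)]))
E
```

```text
rect fwd 0.04710667195584978 up 0.09294738580520315 r 0.1042029513534877 lid deg 59.273010027210226
from shut knob fwd 0.047863713103648495 up 0.09294738580520315 r 0.10454736515134971 lid deg 58.902935489359585
[0.43700302 0.31583893 0.13242179] [-0.203 -0.355 -0.912] [ 2.64837228 -5.69861134  2.40884146] 0.019067370198761844 25.319612324237823
```

View pics/i.png

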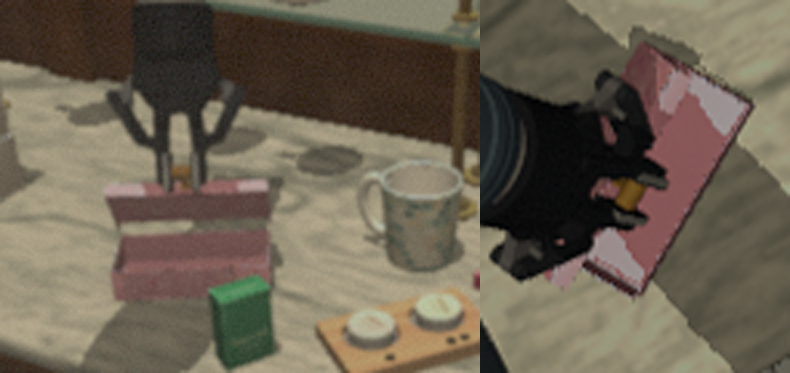

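The lid is open with the knob held between the fingers (side crop (182,175)), and the bystanders have not moved. The estimate is about 59.1°, so I'll nudge it about 0.9° more and let it settle.

Call:
{"method": "servo_tool", "body": {"targets": [{"dx":0.005,"dy":0.009,"dz":0.005,"wx":0,"wy":0,"wz":0,"claw":0.1},{"dx":0.005,"dy":0.009,"dz":0.005,"wx":0,"wy":0,"wz":0,"claw":0.1},{"dx":0.005,"dy":0.009,"dz":0.005,"wx":0,"wy":0,"wz":0,"claw":0.1},{"dx":0.005,"dy":0.009,"dz":0.005,"wx":0,"wy":0,"wz":0,"claw":0.1},{"dx":0.005,"dy":0.009,"dz":0.005,"wx":0,"wy":0,"wz":0,"claw":0.1},{"dx":0.005,"dy":0.009,"dz":0.005,"wx":0,"wy":0,"wz":0,"claw":0.1},{"dx":0.005,"dy":0.009,"dz":0.005,"wx":0,"wy":0,"wz":0,"claw":0.1}]}}

```text
time_s: 18.25
tool_pos: [0.4377, 0.317, 0.1331]
tool_rot: [1.384, -2.39, 0.297]
force: [3.0, -5.5, 1.9]
gripper_width: 0.0187
finger_force: 25.3
```

```bash
python3 - <<'E'
from h import *
from workcell import env
from scipy.spatial.transform import Rotation as R
s=env.state(); z=R.from_rotvec(s["tool_rot"]).as_matrix()[:,2]; g=s["tool_pos"]+.006*z
c=np.array([.4393,.3222]); u=np.array([np.cos(np.radians(59.7)),np.sin(np.radians(59.7))])
a=[]
for h in (c+.038*u,np.array([.4077,.2651])+.104*u):
    f=(h-g[:2])@u; k=g[2]-.034; a.append(np.degrees(np.arctan2(k,f)-np.arctan2(7,104)))
print(a,s["force"],s["gripper_width"],s["finger_force"])
if all(58.5<x<61.5 for x in a) and s["finger_force"]>15: print(env.close_job())
E
```

```text
[np.float64(60.10112835641373), np.float64(59.72829443269923)] [ 2.98673057 -5.5369278   1.9039733 ] 0.018702916232101876 25.25993138551712
the job is handed in; nothing more can be done
None
```

The job is handed in: both pastille tins are seated flat, first in the one-dot pocket and then in the two-dot pocket, and the arm is holding the gift tin's lid open at about 60° (59.7–60.1° by my estimate), with the carton, mug and packet not touched.

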